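# Roll a sample canister up the code reader's ramp and hold it on the trigger bar

### The job

With your fingertips, slowly push the green-capped sample canister that lies on the code reader's landing so that it rolls up the short ramp until it lies square against the orange trigger bar and has pressed the bar in more than halfway, keeping your fingers behind it all the way so that it never runs loose or rolls back on the ramp. Do not grip, lift or tip the canister, and leave the other things on the bench where they are. The reader needs time to read the code, so finish while still holding the canister there with the bar pressed in.

Things in the scene. Friction and masses are not known exactly. Their poses are not given: they have to be found in the camera images.
- canister: Sample canister to push: smooth cylinder, 44 mm diameter, 130 mm long, 0.10 to 0.20 kg; clear, white label band with black rings (all-round code: any roll angle will do), green cap, same diameter, at its +x end. Origin on its axis at mid length, x along its axis. Starts lying loose on the reader's landing, its axis along the reader's y within 0.1 rad. Two fingertips spread along it keep it square.
- reader: Code reader, fixed: pale bed, dark rails, grey head. Origin on the bench under the ramp's foot, mid width; +x level, uphill; y across. Landing: x -121 to 0 mm, surface 8 mm high, with a lip 14 mm high at x -126 to -121. Ramp from x 0: surface height 8 mm + 0.2126 x (12 degrees). 146 mm wide between rails 6 mm thick, 12 mm above the surface. Head: x 160 to 252 mm, 150 mm wide, 98 mm high.
- ramp_foot (a point): Point on the bed's surface where the landing meets the ramp, mid width, 8 mm above the bench. The canister's axis is 30 mm above the bench on the landing; just touching the trigger bar it is 111 mm uphill of this point (level distance) and 54 mm above the bench, with the bar fully in 121 mm and 56 mm. Let go on the ramp, it rolls back at once; pushed above its axis, it jams.
- bar_face (a point): Centre of the front face of the orange trigger bar, which looks down the ramp, square to it. Bar 120 mm wide across the bed, 24 mm high, 8 mm thick; released, this point is 140 mm up along the ramp from its foot and 22 mm above the ramp's surface. It moves with the bar.
- trigger (a joint): How far the trigger bar is pressed in, up along the ramp: 0 released, 0.010 m fully in (hard stop). Sprung: it begins to move at 2 N, needs 4.5 N at half travel and 7 N fully in, and springs back when let go.
- spare_canister: Bystander: a like canister with a blue cap, 44 mm diameter, standing upright on the bench, 130 mm high, on the reader's -y side. Origin under its centre.
- sanitiser: Bystander: pump bottle of hand sanitiser, pale blue with a blue label and white pump, 58 mm diameter, 167 mm high, on the reader's -y side. Origin under its centre.
- tube_rack: Bystander: white tube rack, 36 by 138 mm (138 along its y), 58 mm high, near the reader's low end; two capped tubes stand in it. Origin under its centre.
- tube0: Bystander: specimen tube with green cap standing in the rack, 16 mm diameter, 104 mm long, top 110 mm above the bench. Origin under its foot.
- tube1: Bystander: second specimen tube in the rack, the same.
- marker: Bystander: white marker pen with a black cap, 135 mm long, 14 mm thick, lying on the bench on the reader's +y side. Origin under its middle, x along it.
Things that resemble listed ones, but are neither listed nor needed, are in the scene too. Leave any red look-alike of the canister alone.

How it is judged:
By the outcome, as a careful person would: the job done as asked, in the order asked, and still so for the second after the job is handed in, while the arm keeps its last pose, push and grip.
It also fails if it takes over 48 s, if anything falls off the work surface, if the arm or the gripper's body presses on something with over 40 N, if the wrist force passes 120 N, or if a joint passes its speed limit or range.

### The arm

A 6-joint arm with a two-finger parallel gripper is mounted at the origin on the work surface. World frame = base frame: x ahead of the robot, y to its left, z up, the work surface at z = 0. Lengths are in m, angles in rad, forces in N, time in s.
With the tool pointing down it reaches from about 0.35 to 0.975 m from the base axis. Payload 4.9 kg.
Tool frame: the origin (TCP) lies midway between the tips of the shut fingers; the grasp point (between the pads) lies 19 mm behind it; z points along the fingers, y is the direction in which the jaws open and shut (so a half turn about z gives the same grasp; the last joint's range is limited). The gripper opens to 85 mm and grips with 20 to 120 N. Pads are 22 mm wide; open, the fingers measure 114 mm over their backs; the gripper's body (76 mm by 85 mm) begins 54 mm behind the grasp point. The pads swing forward as they close: fully open they stand 13 mm farther back than shut.
Start: joints at [1.134, 0.053, 1.613, -0, 1.476, -0.119], TCP at [0.195, 0.594, 0.231] pointing down, gripper open.
Joint ranges: [-3.01, 3.01], [-1.01, 2.22], [0.06, 2.58], [-1.02, 4.17], [0.09, 2.62], [-3.14, 3.14]. Speed limits (rad/s): [2.57, 2.57, 3.14, 3.14, 3.14, 3.14].

### API

Orientations are given as a unit quaternion [w, x, y, z].
In Python, from plant import manip gives the robot as it stands. The module is installed in compiled form; this text tells all that it offers.
- The arm moves only by the tool move_arm, never from a script. Its argument "rows" is a list of rows, each an object of numbers: "tx", "ty", "tz": the shift along the tool's x, y, z in m; "ax", "ay", "az": the turn, a rotation vector about the tool's x, y, z in degrees; "jaw": the closure in counts, from 0 (fully open) to 255 (shut). In form: [{"tx": .., "ty": .., "tz": .., "ax": .., "ay": .., "az": .., "jaw": ..}, ...]. A call has 1 to 12 rows; each row shifts and turns the pose as measured when the row begins, along the tool's axes as they then stand; what a row does not reach is not made up. A row lasts 1/10 s, in which the tool goes at most 50 mm and 8.59 degrees, less where a joint would pass 70% of its speed; a pose out of reach is approached as far as the arm can. A call with a gripper value outside its range is refused whole. The fingers move at their own pace and stop on an object; the grip force is fixed at half the most. Time passes only in rows, so rows that do not move let the fingers close. It gives the time, the measured TCP pose, the force and the opening at its end, in the units of the state.
- manip.state(): the state, without advancing time (a new reading comes with each control period).
- manip.grab_frame(name): name is "scene" or "top" or "wrist"; returns a dict with "color" (480x640x3 uint8, red, green, blue), "intrinsics" (3x3 intrinsics, pixels), "R" (3x3) and "t" (3): a world point X has camera coordinates R X + t. Camera axes: x right, y down, z forward; pixel columns grow to the right and rows downward; lengths in m; the calibration is good to about 2 mm. A picture is of the moment at which its call begins. There is no depth.
- manip.job_done(): hands the job in, once; it reports no verdict.
The state is a dict: "time": time; "joint_pos": joint angles; "joint_vel": joint speeds; "joint_efforts": joint torques, N m; "tool_pos": TCP position; "tool_rot": TCP orientation; "contact_force": force on the tool from outside, world axes, zero at the start; "ft_torque": the same for the moment, N m; "gripper_width": opening from 0.0 (shut) to 1.0 (fully open).
Only numpy, scipy, OpenCV 4.12 (cv2) and the standard library are available. Lean on these libraries where they do the work, as an engineer would, in place of code of your own. Each camera call takes 0.05 s, during which the arm holds its last target.

## Working session

There is one attempt and no reset: what is moved stays moved. The work goes in short steps, Python scripts to look and compute and a tool call to move; the robot and the scene stay as the last step left them, time stands still between calls to the robot, and variables do not carry over. Pictures are saved under pics/ and viewed, and the job is handed in when it is done.

Besides the shell and the picture viewer there is one more tool, called after ">>>" in YAML: its name, and indented under it one key for each argument. move_arm: Moves the arm, as the interface text tells. Its arguments: {"type":"object","properties":{"rows":{"type":"array"}},"required":["rows"]}

```bash
mkdir -p pics
cat > h.py <<'E'
import numpy as np, cv2
from plant import manip
def ray(f,u,v):
    K=np.array(f["intrinsics"]);R=np.array(f["R"]);t=np.array(f["t"])
    c=-R.T@t; d=R.T@np.linalg.solve(K,np.array([u,v,1.])); return c,d
def onz(f,u,v,z):
    c,d=ray(f,u,v); return c+d*(z-c[2])/d[2]
def proj(f,X):
    p=np.array(f["R"])@np.array(X)+np.array(f["t"]); q=np.array(f["intrinsics"])@p; return q[:2]/q[2]
def save(f,n): cv2.imwrite("pics/"+n,cv2.cvtColor(f["color"],cv2.COLOR_RGB2BGR))
E
python3 - <<'E'
from h import *
import pickle
F={}
for n in("scene","top","wrist"):
    f=manip.grab_frame(n); save(f,n+"0.png"); F[n]=f; c,d=ray(f,320,240); print(n,c.round(3),d.round(3))
pickle.dump(F,open("F0.pkl","wb"))
print(manip.state())
E
```

```text
scene [0.808 0.262 0.586] [-0.36  -0.548 -0.755]
top [ 0.424 -0.107  0.907] [ 0.135  0.006 -0.991]
wrist [0.127 0.616 0.373] [ 0.283 -0.089 -0.955]
{'time': 0.15, 'joint_pos': array([ 1.13401910e+00,  5.32066199e-02,  1.61395686e+00, -2.82693760e-05,
        1.47601654e+00, -1.18991776e-01]), 'joint_vel': array([ 0.00111215, -0.00291365, -0.00461122,  0.00041403, -0.00072686,
       -0.00148893]), 'joint_efforts': array([ 9.30894275e-04, -3.94246066e+01, -3.70719123e+01, -1.32165396e-04,
        4.71514271e-03, -9.97536858e-06]), 'tool_pos': array([0.19508657, 0.59326522, 0.23035756]), 'tool_rot': array([-2.04195173e-04,  1.58223596e-01,  9.87402989e-01, -7.67098753e-04]), 'contact_force': array([ 0.08062337, -0.42534278, -1.11657816]), 'ft_torque': array([ 0.03851891,  0.05113754, -0.00564647]), 'gripper_width': 1.002140027202259}
```

View pics/scene0.png

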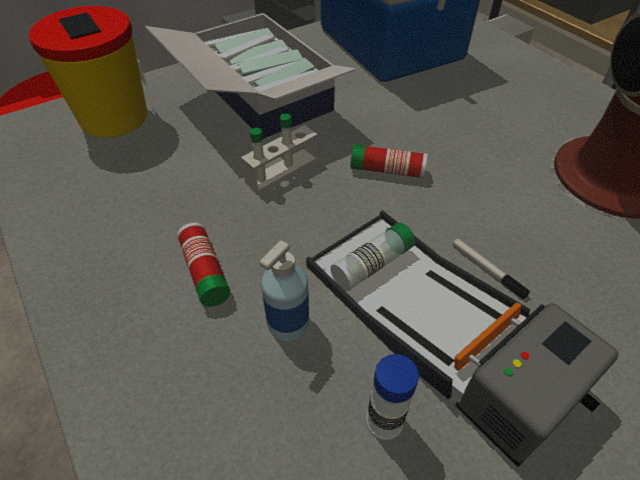

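View pics/top0.png

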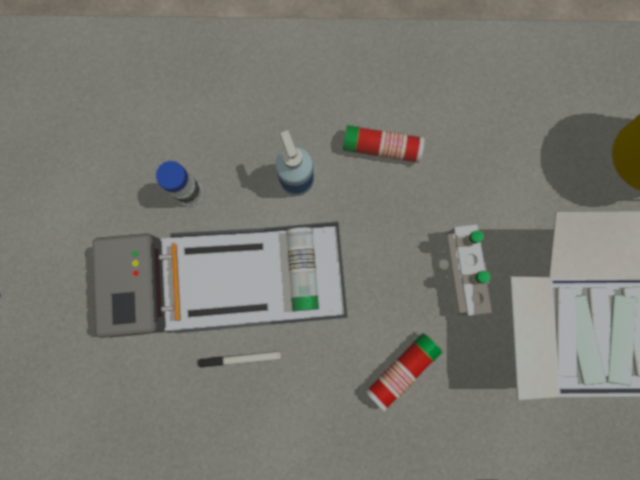

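View pics/wrist0.png

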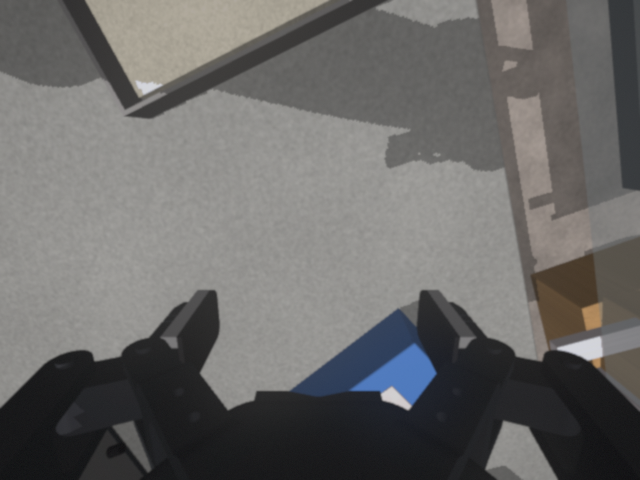

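Candidates: the clear canister with a green cap on the landing, top (302,270) / scene (375,255). Red look-alikes with green caps at top (384,144) and (404,372). The blue-capped spare stands at top (175,178), and the small green tube caps are at (477,237) and (483,277). I choose the one on the landing and check it in a crop.

Run:
```python
from h import *
import pickle
F=pickle.load(open("F0.pkl","rb"))
f=F["top"]
im=cv2.cvtColor(f["color"],cv2.COLOR_RGB2BGR)
cv2.imwrite("pics/crop1.png",cv2.resize(im[210:350,80:360],None,fx=2.85,fy=2.85,interpolation=cv2.INTER_CUBIC))
for n,u,v,z in [("lipcorner A",340,224,.014),("lip corner B",345,316,.014),("head far",97,240,.098),("head far",99,335,.098),("cap",305,303,.03),("bottom",301,233,.03),("spare",172,174,.13),("sani",296,158,.12),("marker",280,355,.007),("marker",200,362,.007),("rack",471,270,.058),("tube",477,237,.11),("tube",483,277,.11)]:
    print(n,onz(f,u,v,z).round(3))
hsv=cv2.cvtColor(f["color"],cv2.COLOR_RGB2HSV)
m=cv2.inRange(hsv,(8,150,100),(22,255,255)); ys,xs=np.nonzero(m);k=(xs>150)&(xs<200)&(ys>230)&(ys<330)
print("bar",cv2.minAreaRect(np.c_[xs[k],ys[k]].astype(np.float32)))
m=cv2.inRange(hsv,(50,120,50),(80,255,255)); ys,xs=np.nonzero(m);k=(xs>270)&(xs<335)&(ys>280)&(ys<320)
print("cap",cv2.minAreaRect(np.c_[xs[k],ys[k]].astype(np.float32)))
```

```text
lipcorner A [ 0.573 -0.134  0.014]
lip corner B [ 0.422 -0.144  0.014]
head far [0.53  0.232 0.098]
head far [0.39  0.219 0.098]
cap [ 0.442 -0.079  0.03 ]
bottom [ 0.555 -0.071  0.03 ]
spare [0.625 0.116 0.13 ]
sani [ 0.654 -0.065  0.12 ]
marker [ 0.359 -0.04   0.007]
marker [0.346 0.089 0.007]
rack [ 0.496 -0.337  0.058]
tube [ 0.54  -0.333  0.11 ]
tube [ 0.482 -0.34   0.11 ]
bar ((175.20591735839844, 281.51507568359375), (75.15764617919922, 3.6874618530273438), 87.0643310546875)
cap ((305.0, 303.0), (12.0, 24.0), 90.0)
```

View pics/crop1.png

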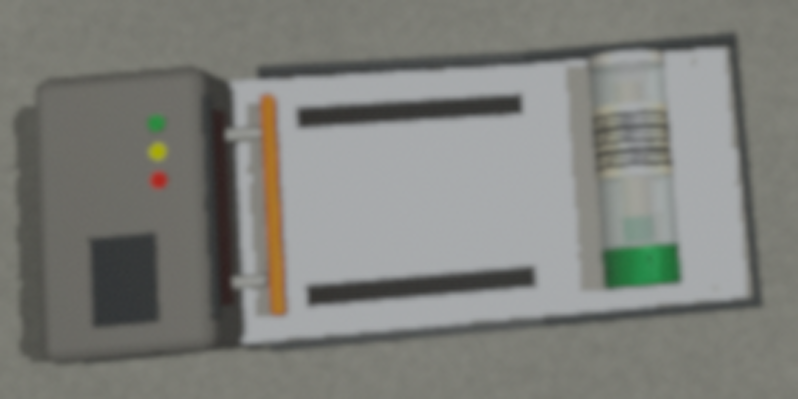

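The crop shows a clear body, black rings and a green cap on the landing, so this is the canister. Reader +x runs along about world +y. Next I fit the reader pose and canister pose.

```bash
cat > meas.py <<'E'
from h import *
import pickle
F=pickle.load(open("F0.pkl","rb"))
f=F["top"]; s=3
C=lambda x,y:(80+(x+.5)/2.85-.5,210+(y+.5)/2.85-.5)
lb=[onz(f,*C(735,37),.018),onz(f,*C(760,303),.018)]
hd=[onz(f,*C(38,85),.098),onz(f,*C(47,357),.098)]
# bar top, front edge
hsv=cv2.cvtColor(f["color"],cv2.COLOR_RGB2HSV)
m=cv2.inRange(hsv,(8,150,100),(22,255,255)); m[:,:150]=0;m[:,200:]=0
pts=[]
for v in range(246,318):
    xs=np.nonzero(m[v])[0]
    if len(xs): pts.append((xs.mean(),v))
pts=np.array(pts);p=np.polyfit(pts[:,1],pts[:,0],1)
b=[onz(f,np.polyval(p,v),v,.069) for v in(243.7,320.2)]
for n,(A,B) in dict(lip=lb,head=hd,bar=b).items():
    d=B-A; yaw=np.arctan2(d[1],d[0]); print(n,A.round(4),B.round(4),"len",np.hypot(*d[:2]).round(4),"mid",((A+B)/2).round(4),"reader y dir deg",np.degrees(yaw).round(2))
# rails (outer edges top) as long lines
for n,a,c in [("rail-y",(262,68),(735,37)),("rail+y",(245,348),(760,303))]:
    A=onz(f,*C(*a),.02 if 1 else 0);B=onz(f,*C(*c),.02)
    print(n,A.round(4),B.round(4))
E
python3 meas.py
python3 - <<'E'
import sys; sys.path.insert(0,'.')
import os; os.chdir('.')
from h import *
import pickle
F=pickle.load(open("F0.pkl","rb"));f=F["scene"]
im=cv2.cvtColor(f["color"],cv2.COLOR_RGB2BGR)
cv2.imwrite("pics/crop2.png",cv2.resize(im[200:400,290:550],None,fx=3,fy=3,interpolation=cv2.INTER_CUBIC))
E
```

```text
lip [ 0.5746 -0.1303  0.018 ] [ 0.4225 -0.1458  0.018 ] len 0.1529 mid [ 0.4985 -0.1381  0.018 ] reader y dir deg -174.17
head [0.5306 0.2383 0.098 ] [0.3899 0.2231 0.098 ] len 0.1414 mid [0.4602 0.2307 0.098 ] reader y dir deg -173.83
bar [0.5295 0.1254 0.069 ] [0.4125 0.1132 0.069 ] len 0.1176 mid [0.471  0.1193 0.069 ] reader y dir deg -174.05
rail-y [0.5524 0.1426 0.02  ] [ 0.5742 -0.1302  0.02  ]
rail+y [0.3932 0.1436 0.02  ] [ 0.4225 -0.1457  0.02  ]
```

View pics/crop2.png

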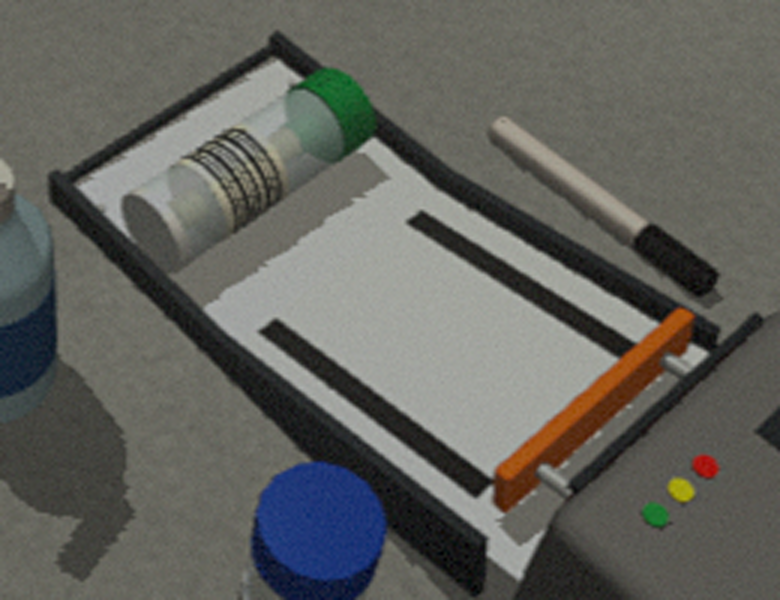

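```bash
cat >> h.py <<'E'
th=np.radians(96.0); UX=np.array([np.cos(th),np.sin(th),0]); UY=np.array([-np.sin(th),np.cos(th),0]); O=np.array([.4852,-.0135,0])
def rd(X): d=np.asarray(X)-O; return np.array([d@UX,d@UY,d[2]])
def wd(x,y,z): return O+x*UX+y*UY+np.array([0,0,z])
def tool(st=None):
    from scipy.spatial.transform import Rotation as Ro
    st=st or manip.state(); q=st["tool_rot"]; M=Ro.from_quat([q[1],q[2],q[3],q[0]]).as_matrix(); return np.array(st["tool_pos"]),M
E
python3 - <<'E'
from h import *
import pickle
F=pickle.load(open("F0.pkl","rb"));f=F["top"]
C=lambda x,y:(80+(x+.5)/2.85-.5,210+(y+.5)/2.85-.5)
for n,p in dict(clear_mid=(626,55),capmid=(642,287),cap_front=(605,285),cap_back=(680,285),cl_front=(591,70),cl_back=(662,70)).items(): print(n,(rd(onz(f,*C(*p),.03))*1e3).round(1))
c,_=ray(f,0,0);print("cam",rd(c).round(3))
# check via scene: project model points back
g=F["scene"]
im=g["color"].copy()
for X in [wd(-.126,.079,.02),wd(-.126,-.079,.02),wd(.1338,.06,.07),wd(.1338,-.06,.07),wd(.252,.075,.09),wd(.252,-.075,.09),wd(0,-.079,.02),wd(0,.079,.02)]:
    u=proj(g,X);print(u.round(0)); cv2.circle(im,tuple(int(a) for a in u),2,(255,0,255),-1)
cv2.imwrite("pics/ov.png",cv2.resize(im[200:470,290:620,::-1],None,fx=2.2,fy=2.2))
E
```

```text
clear_mid [-62.1 -70.   30. ]
capmid [-59.8  61.4  30. ]
cap_front [-39.3  58.5  30. ]
cap_back [-81.   62.2  30. ]
cl_front [-41.5 -63.2  30. ]
cl_back [-81.8 -59.5  30. ]
cam [-0.086  0.07   0.907]
[382. 210.]
[305. 258.]
[518. 304.]
[455. 359.]
[620. 356.]
[542. 443.]
[362. 315.]
[440. 257.]
```

View pics/ov.png

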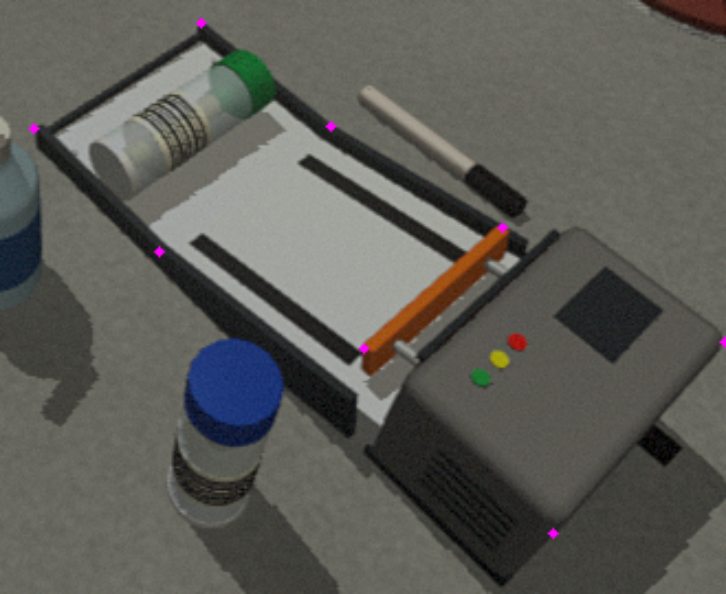

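Reader origin is about (0.485, -0.0135) with +x at 96°. The bar and lip agree to about 1 mm. Canister axis is at reader x ≈ -61, y ≈ -3, and it lies square. Plan: fully open fingers, tool y along reader y, tips tilted 16° forward so contact stays at or just below the axis. First I turn and tilt up high.

>>> move_arm:
  rows:
    - {"tz": -0.04, "az": 8.2}
    - {"tz": -0.03, "az": 8.2}
    - {"az": 8.2}
    - {"az": 8.2}
    - {"az": 8.2}
    - {"az": 8.2}
    - {"az": 8.2}
    - {"az": 8.2}

```text
schema error: expected keys tx, ty, tz, ax, ay, az, jaw
```

```bash
cat > go.py <<'E'
import sys
from h import *
from scipy.spatial.transform import Rotation as Ro
x,y,z,a=[float(v) for v in sys.argv[1:5]]   # mm, mm, mm, deg
st=manip.state();p,M=tool(st)
T=wd(x/1e3,y/1e3,z/1e3); a=np.radians(a)
tx=np.cos(a)*UX+np.sin(a)*np.array([0,0,1]); tz=np.sin(a)*UX-np.cos(a)*np.array([0,0,1]); ty=np.cross(tz,tx)
G=np.c_[tx,ty,tz]
print("t",st["time"],"reader mm",(rd(p)*1e3).round(1),"shift tool mm",(M.T@(T-p)*1e3).round(1),"turn deg",np.degrees(Ro.from_matrix(M.T@G).as_rotvec()).round(2))
print("F reader",[round(float(np.dot(st["contact_force"],u)),2) for u in(UX,UY,[0,0,1])],"w",round(float(st["gripper_width"]),3),"j",np.round(st["joint_pos"],2))
E
python3 go.py -98 -2 200 0
```

```text
t 0.15 reader mm [633.8 225.1 230.4] shift tool mm [-507.2 -574.2   31.2] turn deg [-9.000e-02  4.000e-02  6.579e+01]
F reader [-0.43, -0.04, -1.12] w 1.002 j [ 1.13  0.05  1.61 -0.    1.48 -0.12]
```

All keys are needed in each row.

>>> move_arm:
  rows:
    - {"tx": 0, "ty": 0, "tz": -0.04, "ax": 0, "ay": 0, "az": 8.2, "jaw": 0}
    - {"tx": 0, "ty": 0, "tz": -0.04, "ax": 0, "ay": 0, "az": 8.2, "jaw": 0}
    - {"tx": 0, "ty": 0, "tz": 0, "ax": 0, "ay": 0, "az": 8.2, "jaw": 0}
    - {"tx": 0, "ty": 0, "tz": 0, "ax": 0, "ay": 0, "az": 8.2, "jaw": 0}
    - {"tx": 0, "ty": 0, "tz": 0, "ax": 0, "ay": 0, "az": 8.2, "jaw": 0}
    - {"tx": 0, "ty": 0, "tz": 0, "ax": 0, "ay": 0, "az": 8.2, "jaw": 0}
    - {"tx": 0, "ty": 0, "tz": 0, "ax": 0, "ay": 0, "az": 8.2, "jaw": 0}
    - {"tx": 0, "ty": 0, "tz": 0, "ax": 0, "ay": 0, "az": 8.2, "jaw": 0}

```text
time: 0.95
tool_pos: [0.1944, 0.5918, 0.3091]
tool_rot: [0.001, 0.685, 0.729, -0.004]
contact_force: [-0.0, 0.2, 0.1]
gripper_width: 0.997
```

```bash
python3 go.py -98 -2 250 0
```

```text
t 0.95 reader mm [632.3 226.  309.1] shift tool mm [-719.4  259.4   63.8] turn deg [-0.26  0.46 -2.46]
F reader [0.19, -0.01, 0.08] w 0.997 j [ 1.13  0.02  1.52 -0.    1.61  1.07]
```

>>> move_arm:
  rows:
    - {"tx": -0.044, "ty": 0.016, "tz": 0, "ax": 0, "ay": 0, "az": -0.3, "jaw": 0}
    - {"tx": -0.044, "ty": 0.016, "tz": 0, "ax": 0, "ay": 0, "az": -0.3, "jaw": 0}
    - {"tx": -0.044, "ty": 0.016, "tz": 0, "ax": 0, "ay": 0, "az": -0.3, "jaw": 0}
    - {"tx": -0.044, "ty": 0.016, "tz": 0, "ax": 0, "ay": 0, "az": -0.3, "jaw": 0}
    - {"tx": -0.044, "ty": 0.016, "tz": 0, "ax": 0, "ay": 0, "az": -0.3, "jaw": 0}
    - {"tx": -0.044, "ty": 0.016, "tz": 0, "ax": 0, "ay": 0, "az": -0.3, "jaw": 0}
    - {"tx": -0.044, "ty": 0.016, "tz": 0, "ax": 0, "ay": 0, "az": -0.3, "jaw": 0}
    - {"tx": -0.044, "ty": 0.016, "tz": 0, "ax": 0, "ay": 0, "az": -0.3, "jaw": 0}
    - {"tx": -0.044, "ty": 0.016, "tz": 0, "ax": 0, "ay": 0, "az": 0, "jaw": 0}
    - {"tx": -0.044, "ty": 0.016, "tz": 0, "ax": 0, "ay": 0, "az": 0, "jaw": 0}
    - {"tx": -0.044, "ty": 0.016, "tz": 0, "ax": 0, "ay": 0, "az": 0, "jaw": 0}
    - {"tx": -0.044, "ty": 0.016, "tz": 0, "ax": 0, "ay": 0, "az": 0, "jaw": 0}

```text
time: 2.15
tool_pos: [0.436, 0.0675, 0.3077]
tool_rot: [0.003, 0.665, 0.746, -0.006]
contact_force: [0.5, 0.1, -0.3]
gripper_width: 0.999
```

```bash
python3 go.py -98 -2 250 16
```

```text
t 2.15 reader mm [ 85.7  40.5 307.7] shift tool mm [-183.4   41.    59.7] turn deg [-0.43 16.71  0.52]
F reader [0.03, -0.52, -0.35] w 0.999 j [-0.01 -0.43  1.91 -0.01  1.67 -0.12]
```

>>> move_arm:
  rows:
    - {"tx": -0.046, "ty": 0.01, "tz": 0, "ax": 0, "ay": 4.2, "az": 0.1, "jaw": 0}
    - {"tx": -0.046, "ty": 0.01, "tz": 0, "ax": 0, "ay": 4.2, "az": 0.1, "jaw": 0}
    - {"tx": -0.046, "ty": 0.01, "tz": 0, "ax": 0, "ay": 4.2, "az": 0.1, "jaw": 0}
    - {"tx": -0.046, "ty": 0.01, "tz": 0, "ax": 0, "ay": 4.2, "az": 0.1, "jaw": 0}
    - {"tx": 0, "ty": 0, "tz": 0, "ax": 0, "ay": 0, "az": 0, "jaw": 0}

```text
time: 2.65
tool_pos: [0.4979, -0.1215, 0.2868]
tool_rot: [-0.11, 0.664, 0.734, 0.097]
contact_force: [-0.4, 0.2, 0.3]
gripper_width: 0.999
```

```bash
python3 go.py -98 -2 120 16;python3 - <<'E'
from h import *
for n in("wrist","top"):
    f=manip.grab_frame(n); save(f,n+"1.png")
E
```

```text
t 2.65 reader mm [-108.8   -1.3  286.8] shift tool mm [-37.9   1.3 162.8] turn deg [-0.14 -0.79 -0.29]
F reader [0.22, 0.41, 0.33] w 0.999 j [-0.52 -0.16  1.75  0.24  1.73 -0.6 ]
```

View pics/wrist1.png

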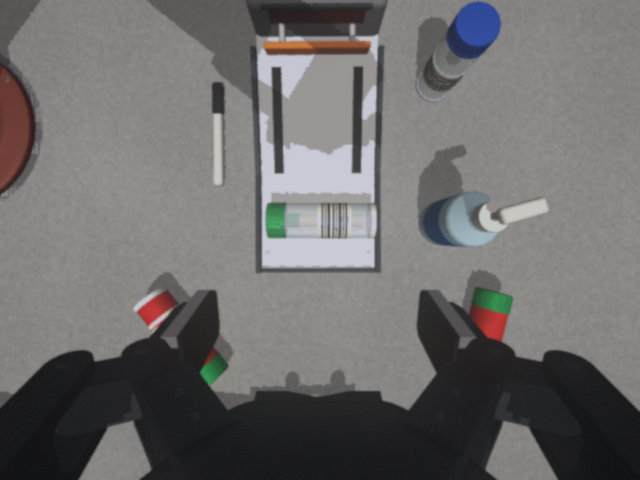

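The wrist view shows the canister square on the landing (columns 265–377, rows 203–240), centred with the fingers. I refine the pose from this view and check the finger geometry.

Run:
```python
from h import *
f=manip.grab_frame("wrist"); p,M=tool()
P=lambda u,v,z:(rd(onz(f,u,v,z))*1e3).round(1)
for n,u,v,z in [("can back L",275,239,.03),("can front L",275,203,.03),("can back R",365,238,.03),("can front R",365,202,.03),("end L",265,220,.03),("end R",378,220,.03),("lip outer L",257,271,.016),("lip outer R",380,271,.016),("bar L",264,42,.069),("bar R",370,42,.069)]: print(n,P(u,v,z))
c,_=ray(f,0,0);print("cam rd",rd(c))
for dz in(-.013,-.03):
  for sx in(-.011,.011):
    for y in(-.0425,.0425): print("pad",dz,sx,y,proj(f,p+M@np.array([sx,y,dz])).round(0))
im=cv2.cvtColor(f["color"],cv2.COLOR_RGB2BGR)
cv2.imwrite("pics/w1c.png",cv2.resize(im[180:420,120:520],None,fx=2,fy=2,interpolation=cv2.INTER_CUBIC))
```

```text
can back L [-80.   51.3  30. ]
can front L [-35.4  51.4  30. ]
can back R [-78.7 -60.2  30. ]
can front R [-34.  -60.3  30. ]
end L [-56.5  63.8  30. ]
end R [-56.4 -76.4  30. ]
lip outer L [-121.1   76.1   16. ]
lip outer R [-121.   -81.4   16. ]
bar L [142.5  59.2  69. ]
bar R [142.6 -60.4  69. ]
cam rd [-0.07698998 -0.00159563  0.44720403]
pad -0.013 -0.011 -0.0425 [221. 330.]
pad -0.013 -0.011 0.0425 [416. 329.]
pad -0.013 0.011 -0.0425 [217. 283.]
pad -0.013 0.011 0.0425 [420. 283.]
pad -0.03 -0.011 -0.0425 [209. 354.]
pad -0.03 -0.011 0.0425 [429. 353.]
pad -0.03 0.011 -0.0425 [204. 302.]
pad -0.03 0.011 0.0425 [434. 302.]
```

View pics/w1c.png

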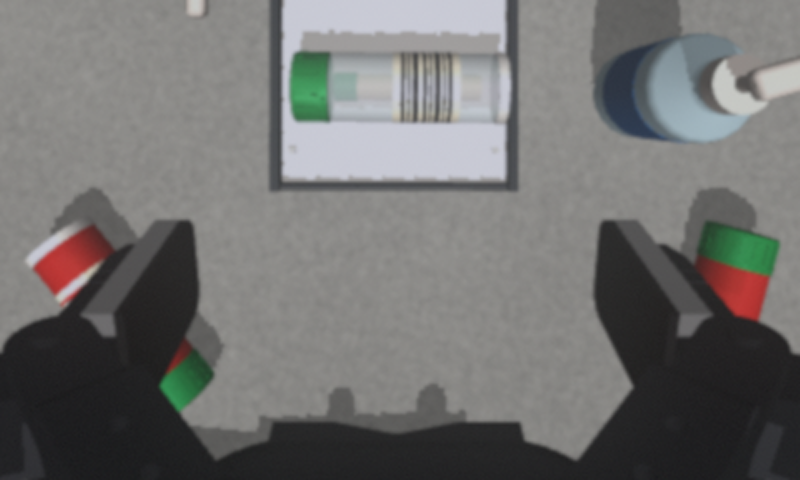

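The wrist view puts the reader about 3–5 mm further +x than the top view does. The canister axis is therefore at about -58 mm, with its centre 3–4 mm toward -y. There is still about 6 mm clear on both sides of a fingertip, so I descend in stages.

```bash
python3 go.py -96 -4 60 16
```

```text
t 2.8 reader mm [-103.1   -2.   290.9] shift tool mm [-59.2   1.6 223.3] turn deg [ 0.04 -0.62  0.25]
F reader [-0.15, -0.53, 0.45] w 0.999 j [-0.51 -0.17  1.75  0.24  1.73 -0.6 ]
```

>>> move_arm:
  rows:
    - {"tx": -0.01, "ty": 0, "tz": 0.037, "ax": 0, "ay": -0.1, "az": 0, "jaw": 0}
    - {"tx": -0.01, "ty": 0, "tz": 0.037, "ax": 0, "ay": -0.1, "az": 0, "jaw": 0}
    - {"tx": -0.01, "ty": 0.001, "tz": 0.037, "ax": 0, "ay": -0.1, "az": 0, "jaw": 0}
    - {"tx": -0.01, "ty": 0, "tz": 0.037, "ax": 0, "ay": -0.1, "az": 0, "jaw": 0}
    - {"tx": -0.01, "ty": 0.001, "tz": 0.037, "ax": 0, "ay": -0.1, "az": 0, "jaw": 0}
    - {"tx": -0.01, "ty": 0, "tz": 0.037, "ax": 0, "ay": -0.1, "az": 0, "jaw": 0}
    - {"tx": 0, "ty": 0, "tz": 0, "ax": 0, "ay": 0, "az": 0, "jaw": 0}
    - {"tx": 0, "ty": 0, "tz": 0, "ax": 0, "ay": 0, "az": 0, "jaw": 0}

```text
time: 3.6
tool_pos: [0.5065, -0.0975, 0.0677]
tool_rot: [-0.091, 0.651, 0.748, 0.095]
contact_force: [0.8, -0.8, -0.3]
gripper_width: 1.0
```

```bash
python3 go.py -96 -4 4 16;python3 - <<'E'
from h import *
f=manip.grab_frame("wrist"); save(f,"wrist2.png"); p,M=tool()
P=lambda u,v,z:(rd(onz(f,u,v,z))*1e3).round(1)
for sx in(-.011,.011): print(proj(f,p+M@np.array([sx,.0425,-.013])).round(0))
for n,X in dict(lipL=wd(-.121,.073,.014),lipR=wd(-.121,-.073,.014),lipo=wd(-.126,0,.014)).items(): print(n,proj(f,X).round(0))
E
python3 go.py -96 -4 4 16
```

```text
t 3.6 reader mm [-85.8 -12.4  67.7] shift tool mm [-26.1 -10.2  58.7] turn deg [0.85 0.88 2.03]
F reader [-0.85, -0.7, -0.27] w 1.0 j [-0.46  0.02  1.95  0.24  1.31 -0.68]
[414. 331.]
[418. 286.]
lipL [177. 331.]
lipR [410. 336.]
lipo [294. 341.]
t 3.65 reader mm [-85.7 -12.1  67.6] shift tool mm [-26.2  -9.9  58.6] turn deg [0.83 0.87 2.02]
F reader [0.13, -0.56, 0.47] w 0.998 j [-0.46  0.02  1.95  0.24  1.31 -0.68]
```

View pics/wrist2.png

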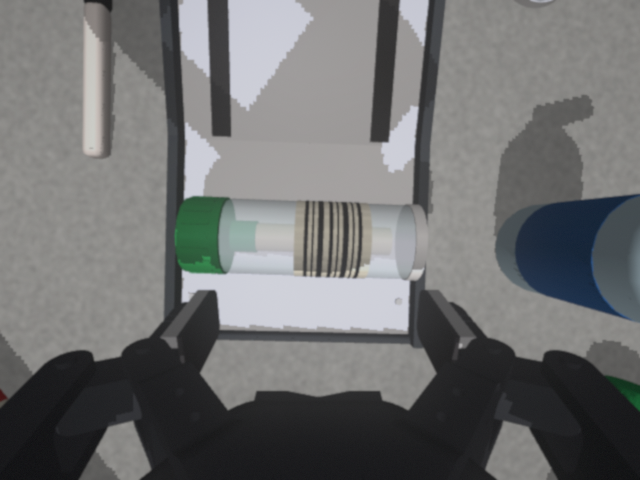

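```bash
python3 - <<'E'
from h import *
f=manip.grab_frame("wrist")
P=lambda u,v,z:(rd(onz(f,u,v,z))*1e3).round(1)
for n,u,v,z in [("backL",215,273,.03),("frontL",215,197,.03),("backR",385,279,.03),("frontR",385,203,.03),("endL",176,235,.03),("endR",428,241,.03),("lip in L",185,331,.014),("lip in R",413,335,.014)]: print(n,P(u,v,z))
E
python3 go.py -96 -4 40 16
```

```text
backL [-81.9  46.3  30. ]
frontL [-38.3  47.3  30. ]
backR [-82.8 -51.9  30. ]
frontR [-38.7 -50.4  30. ]
endL [-60.7  68.9  30. ]
endR [-60.  -76.3  30. ]
lip in L [-120.8   68.4   14. ]
lip in R [-120.2  -74.6   14. ]
t 3.7 reader mm [-86.5 -12.6  68.2] shift tool mm [-16.1  -9.6  24.6] turn deg [0.91 0.93 2.01]
F reader [-0.32, 0.01, -0.25] w 1.001 j [-0.46  0.02  1.95  0.24  1.31 -0.68]
```

Now consistent: axis at -60.5, y ≈ -3.5, lip at -120.5, and the canister is square to under 0.5°. I correct yaw and position, then descend.

>>> move_arm:
  rows:
    - {"tx": -0.009, "ty": -0.005, "tz": 0.0, "ax": 0.5, "ay": 0.5, "az": 1.1, "jaw": 0}
    - {"tx": -0.008, "ty": -0.005, "tz": 0.012, "ax": 0.4, "ay": 0.5, "az": 1.0, "jaw": 0}
    - {"tx": 0, "ty": 0, "tz": 0.012, "ax": 0, "ay": 0, "az": 0, "jaw": 0}
    - {"tx": 0, "ty": 0, "tz": 0, "ax": 0, "ay": 0, "az": 0, "jaw": 0}

```text
time: 4.1
tool_pos: [0.5018, -0.1126, 0.0447]
tool_rot: [-0.099, 0.664, 0.735, 0.095]
contact_force: [-0.7, 0.3, 0.1]
gripper_width: 1.0
```

```bash
python3 go.py -97 -3 4 16
```

```text
t 4.1 reader mm [-100.3   -6.2   44.7] shift tool mm [-7.9 -3.5 40.1] turn deg [ 0.49  0.24 -0.14]
F reader [0.42, 0.7, 0.15] w 1.0 j [-0.49  0.06  1.95  0.24  1.28 -0.68]
```

>>> move_arm:
  rows:
    - {"tx": -0.0015, "ty": -0.001, "tz": 0.007, "ax": 0.2, "ay": 0.1, "az": 0, "jaw": 0}
    - {"tx": -0.0015, "ty": -0.001, "tz": 0.007, "ax": 0.2, "ay": 0.1, "az": 0, "jaw": 0}
    - {"tx": -0.0015, "ty": -0.001, "tz": 0.007, "ax": 0.1, "ay": 0, "az": 0, "jaw": 0}
    - {"tx": -0.0015, "ty": 0, "tz": 0.007, "ax": 0, "ay": 0, "az": 0, "jaw": 0}
    - {"tx": 0, "ty": 0, "tz": 0, "ax": 0, "ay": 0, "az": 0, "jaw": 0}
    - {"tx": 0, "ty": 0, "tz": 0, "ax": 0, "ay": 0, "az": 0, "jaw": 0}

```text
time: 4.7
tool_pos: [0.4977, -0.1106, 0.0124]
tool_rot: [-0.105, 0.664, 0.735, 0.092]
contact_force: [0.2, -0.0, -0.3]
gripper_width: 1.002
```

```bash
python3 go.py -97 -3 4 16
python3 - <<'E'
from h import *
f=manip.grab_frame("wrist"); save(f,"wrist3.png")
E
```

```text
t 4.7 reader mm [-97.8  -2.3  12.4] shift tool mm [-1.5  0.7  8.3] turn deg [-0.16 -0.07 -0.19]
F reader [-0.05, -0.21, -0.28] w 1.002 j [-0.49  0.12  1.96  0.24  1.23 -0.69]
```

View pics/wrist3.png

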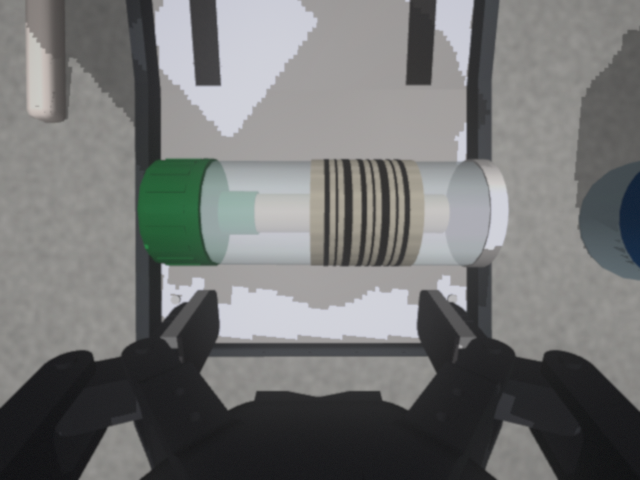

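The fingertips (rows 290–350) sit between the canister's rear (row 266) and the lip (row 348), centred. Down the last 8 mm, then forward gently to contact.

>>> move_arm:
  rows:
    - {"tx": -0.0005, "ty": 0, "tz": 0.003, "ax": 0, "ay": 0, "az": 0, "jaw": 0}
    - {"tx": -0.0005, "ty": 0, "tz": 0.003, "ax": 0, "ay": 0, "az": -0.1, "jaw": 0}
    - {"tx": 0, "ty": 0, "tz": 0.002, "ax": 0, "ay": 0, "az": 0, "jaw": 0}
    - {"tx": 0, "ty": 0, "tz": 0, "ax": 0, "ay": 0, "az": 0, "jaw": 0}
    - {"tx": 0, "ty": 0, "tz": 0, "ax": 0, "ay": 0, "az": 0, "jaw": 0}

```text
time: 5.25
tool_pos: [0.4983, -0.1095, 0.0047]
tool_rot: [-0.104, 0.663, 0.736, 0.093]
contact_force: [-0.5, -0.7, -0.9]
gripper_width: 1.003
```

```bash
python3 go.py -88 -3 3.6 16
```

```text
t 5.25 reader mm [-96.8  -3.    4.7] shift tool mm [8.2 0.  3.5] turn deg [-0.08 -0.01 -0.04]
F reader [-0.63, 0.56, -0.89] w 1.003 j [-0.49  0.13  1.97  0.25  1.22 -0.7 ]
```

>>> move_arm:
  rows:
    - {"tx": 0.0015, "ty": 0, "tz": 0.0004, "ax": 0, "ay": 0, "az": 0, "jaw": 0}
    - {"tx": 0.0015, "ty": 0, "tz": 0.0004, "ax": 0, "ay": 0, "az": 0, "jaw": 0}
    - {"tx": 0.0015, "ty": 0, "tz": 0.0004, "ax": 0, "ay": 0, "az": 0, "jaw": 0}
    - {"tx": 0.0015, "ty": 0, "tz": 0.0004, "ax": 0, "ay": 0, "az": 0, "jaw": 0}
    - {"tx": 0.0015, "ty": 0, "tz": 0.0004, "ax": 0, "ay": 0, "az": 0, "jaw": 0}
    - {"tx": 0.0015, "ty": 0, "tz": 0.0004, "ax": 0, "ay": 0, "az": 0, "jaw": 0}

```text
time: 5.85
tool_pos: [0.4976, -0.0997, 0.0054]
tool_rot: [-0.103, 0.663, 0.736, 0.093]
contact_force: [-0.5, -0.0, -0.3]
gripper_width: 0.999
```

```bash
python3 go.py -88 -3 3.6 16;  python3 - <<'E'
from h import *
f=manip.grab_frame("wrist"); save(f,"wrist4.png")
E
```

```text
t 5.85 reader mm [-87.   -3.3   5.4] shift tool mm [-1.5 -0.3  1.4] turn deg [-0.03  0.02 -0.04]
F reader [0.02, 0.54, -0.27] w 0.999 j [-0.47  0.12  1.98  0.25  1.21 -0.68]
```

View pics/wrist4.png

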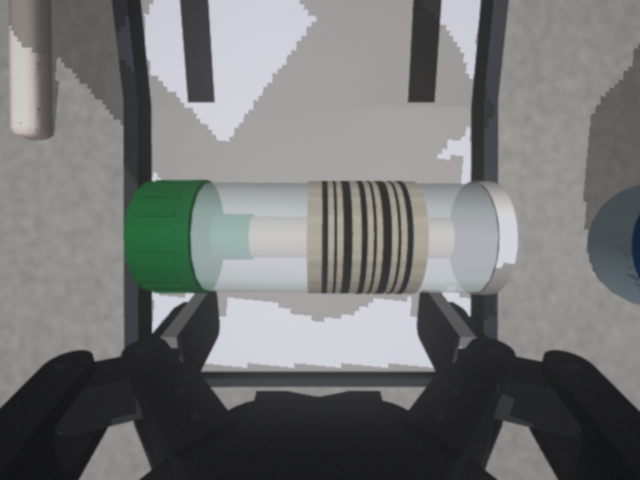

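The rear edge (row 293) is right at the fingertips (row 291), so contact is imminent. I continue slowly across the landing.

>>> move_arm:
  rows:
    - {"tx": 0.0015, "ty": 0, "tz": 0.0006, "ax": 0, "ay": 0, "az": 0, "jaw": 0}
    - {"tx": 0.0015, "ty": 0, "tz": 0.0006, "ax": 0, "ay": 0, "az": 0, "jaw": 0}
    - {"tx": 0.0015, "ty": 0, "tz": 0.0006, "ax": 0, "ay": 0, "az": 0, "jaw": 0}
    - {"tx": 0.0015, "ty": 0, "tz": 0.0006, "ax": 0, "ay": 0, "az": 0, "jaw": 0}
    - {"tx": 0.0015, "ty": 0, "tz": 0.0006, "ax": 0, "ay": 0, "az": 0, "jaw": 0}
    - {"tx": 0.0015, "ty": 0, "tz": 0.0006, "ax": 0, "ay": 0, "az": 0, "jaw": 0}
    - {"tx": 0.0015, "ty": 0, "tz": 0.0006, "ax": 0, "ay": 0, "az": 0, "jaw": 0}
    - {"tx": 0.0015, "ty": 0, "tz": 0.0006, "ax": 0, "ay": 0, "az": 0, "jaw": 0}

```text
time: 6.7
tool_pos: [0.496, -0.0856, 0.0039]
tool_rot: [-0.104, 0.663, 0.736, 0.093]
contact_force: [-0.6, 0.3, -1.6]
gripper_width: 0.999
```

```bash
python3 go.py -75 -3 4.5 16;  python3 - <<'E'
from h import *
f=manip.grab_frame("wrist"); save(f,"wrist5.png")
E
python3 go.py -75 -3 4.5 16
```

```text
t 6.7 reader mm [-72.8  -3.2   3.9] shift tool mm [-1.9 -0.2 -1.1] turn deg [-0.04  0.01 -0.04]
F reader [0.34, 0.61, -1.58] w 0.999 j [-0.45  0.11  1.99  0.25  1.21 -0.67]
t 6.75 reader mm [-72.6  -3.2   3.9] shift tool mm [-2.1 -0.2 -1.3] turn deg [-0.05 -0.01 -0.03]
F reader [-0.39, 0.27, -0.45] w 0.997 j [-0.45  0.11  1.99  0.25  1.21 -0.67]
```

View pics/wrist5.png

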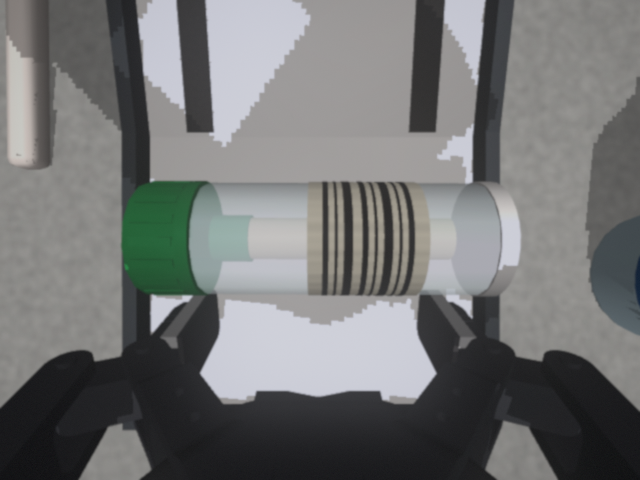

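The canister is riding on the fingertips (rear edge row 295, unchanged) and is still square. Continue.

>>> move_arm:
  rows:
    - {"tx": 0.0015, "ty": 0, "tz": 0.0004, "ax": 0, "ay": 0, "az": 0, "jaw": 0}
    - {"tx": 0.0015, "ty": 0, "tz": 0.0004, "ax": 0, "ay": 0, "az": 0, "jaw": 0}
    - {"tx": 0.0015, "ty": 0, "tz": 0.0004, "ax": 0, "ay": 0, "az": 0, "jaw": 0}
    - {"tx": 0.0015, "ty": 0, "tz": 0.0004, "ax": 0, "ay": 0, "az": 0, "jaw": 0}
    - {"tx": 0.0015, "ty": 0, "tz": 0.0004, "ax": 0, "ay": 0, "az": 0, "jaw": 0}
    - {"tx": 0.0015, "ty": 0, "tz": 0.0004, "ax": 0, "ay": 0, "az": 0, "jaw": 0}
    - {"tx": 0.0015, "ty": 0, "tz": 0.0004, "ax": 0, "ay": 0, "az": 0, "jaw": 0}
    - {"tx": 0.0015, "ty": 0, "tz": 0.0004, "ax": 0, "ay": 0, "az": 0, "jaw": 0}
    - {"tx": 0.0015, "ty": 0, "tz": 0.0004, "ax": 0, "ay": 0, "az": 0, "jaw": 0}
    - {"tx": 0.0015, "ty": 0, "tz": 0.0004, "ax": 0, "ay": 0, "az": 0, "jaw": 0}
    - {"tx": 0.0015, "ty": 0, "tz": 0.0004, "ax": 0, "ay": 0, "az": 0, "jaw": 0}
    - {"tx": 0.0015, "ty": 0, "tz": 0.0004, "ax": 0, "ay": 0, "az": 0, "jaw": 0}

```text
time: 7.95
tool_pos: [0.4939, -0.0653, 0.0043]
tool_rot: [-0.104, 0.663, 0.736, 0.093]
contact_force: [0.1, -0.3, -0.7]
gripper_width: 0.998
```

```bash
python3 go.py -28 -3 4.5 16
```

```text
t 7.95 reader mm [-52.4  -3.2   4.3] shift tool mm [23.5 -0.2  6.5] turn deg [-0.04 -0.   -0.04]
F reader [-0.27, -0.03, -0.75] w 0.998 j [-0.42  0.09  2.01  0.26  1.2  -0.64]
```

>>> move_arm:
  rows:
    - {"tx": 0.0015, "ty": 0, "tz": 0.0004, "ax": 0, "ay": 0, "az": 0, "jaw": 0}
    - {"tx": 0.0015, "ty": 0, "tz": 0.0004, "ax": 0, "ay": 0, "az": 0, "jaw": 0}
    - {"tx": 0.0015, "ty": 0, "tz": 0.0004, "ax": 0, "ay": 0, "az": 0, "jaw": 0}
    - {"tx": 0.0015, "ty": 0, "tz": 0.0004, "ax": 0, "ay": 0, "az": 0, "jaw": 0}
    - {"tx": 0.0015, "ty": 0, "tz": 0.0004, "ax": 0, "ay": 0, "az": 0, "jaw": 0}
    - {"tx": 0.0015, "ty": 0, "tz": 0.0004, "ax": 0, "ay": 0, "az": 0, "jaw": 0}
    - {"tx": 0.0015, "ty": 0, "tz": 0.0004, "ax": 0, "ay": 0, "az": 0, "jaw": 0}
    - {"tx": 0.0015, "ty": 0, "tz": 0.0004, "ax": 0, "ay": 0, "az": 0, "jaw": 0}
    - {"tx": 0.0015, "ty": 0, "tz": 0.0004, "ax": 0, "ay": 0, "az": 0, "jaw": 0}
    - {"tx": 0.0015, "ty": 0, "tz": 0.0004, "ax": 0, "ay": 0, "az": 0, "jaw": 0}
    - {"tx": 0.0015, "ty": 0, "tz": 0.0004, "ax": 0, "ay": 0, "az": 0, "jaw": 0}

```text
time: 9.05
tool_pos: [0.492, -0.0468, 0.0047]
tool_rot: [-0.104, 0.663, 0.736, 0.093]
contact_force: [-0.3, -1.2, -0.8]
gripper_width: 1.003
```

```bash
python3 go.py -28 -3 4.5 16;  python3 - <<'E'
from h import *
f=manip.grab_frame("wrist"); save(f,"wrist6.png")
g=manip.grab_frame("scene"); save(g,"scene6.png")
P=lambda u,v,z:(rd(onz(f,u,v,z))*1e3).round(1)
hsv=cv2.cvtColor(f["color"],cv2.COLOR_RGB2HSV);m=cv2.inRange(hsv,(50,120,30),(80,255,255));ys,xs=np.nonzero(m)
k=(xs>150)&(xs<185); 
for u in(155,165,175):
    y=ys[xs==u]; print(u,y.min(),y.max(),P(u,y.min(),.03),P(u,y.max(),.03))
E
python3 go.py -28 -3 4.5 16
```

```text
t 9.05 reader mm [-33.8  -3.2   4.7] shift tool mm [ 5.5 -0.2  1.8] turn deg [-0.04 -0.   -0.04]
F reader [-1.19, 0.42, -0.77] w 1.003 j [-0.39  0.07  2.03  0.26  1.19 -0.61]
155 183 292 [15.  60.5 30. ] [-27.7  60.6  30. ]
165 182 292 [15.4 56.6 30. ] [-27.7  56.7  30. ]
175 182 291 [15.4 52.6 30. ] [-27.3  52.8  30. ]
t 9.15 reader mm [-33.7  -3.2   4.6] shift tool mm [ 5.5 -0.2  1.7] turn deg [-0.04 -0.   -0.02]
F reader [0.9, 0.26, 0.55] w 1.004 j [-0.39  0.07  2.03  0.26  1.19 -0.61]
```

View pics/wrist6.png

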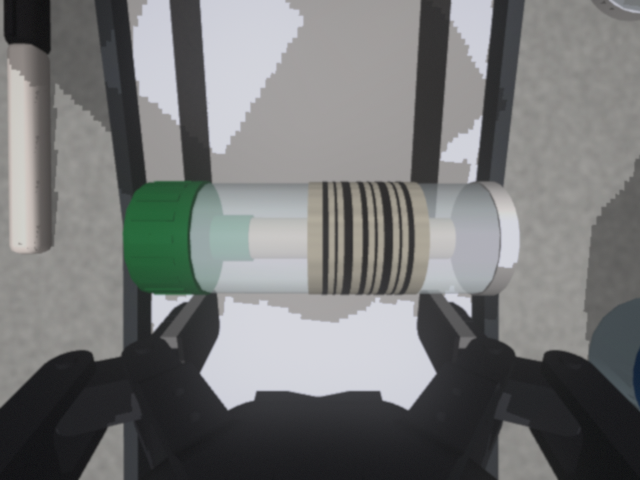

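View pics/scene6.png

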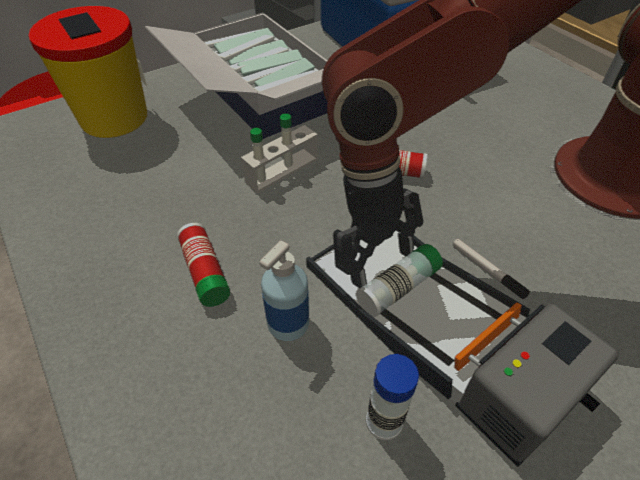

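Axis now at -6.5 mm, a constant 27 mm ahead of the TCP, and square. I start the ramp, moving along 12°.

>>> move_arm:
  rows:
    - {"tx": 0.0015, "ty": 0, "tz": 0.0004, "ax": 0, "ay": 0, "az": 0, "jaw": 0}
    - {"tx": 0.0015, "ty": 0, "tz": 0.0004, "ax": 0, "ay": 0, "az": 0, "jaw": 0}
    - {"tx": 0.0015, "ty": 0, "tz": 0.0002, "ax": 0, "ay": 0, "az": 0, "jaw": 0}
    - {"tx": 0.0015, "ty": 0, "tz": 0.0001, "ax": 0, "ay": 0, "az": 0, "jaw": 0}
    - {"tx": 0.0015, "ty": 0, "tz": 0.0001, "ax": 0, "ay": 0, "az": 0, "jaw": 0}
    - {"tx": 0.0015, "ty": 0, "tz": 0.0001, "ax": 0, "ay": 0, "az": 0, "jaw": 0}
    - {"tx": 0.0015, "ty": 0, "tz": 0.0001, "ax": 0, "ay": 0, "az": 0, "jaw": 0}
    - {"tx": 0.0015, "ty": 0, "tz": 0.0001, "ax": 0, "ay": 0, "az": 0, "jaw": 0}
    - {"tx": 0.0015, "ty": 0, "tz": 0.0001, "ax": 0, "ay": 0, "az": 0, "jaw": 0}
    - {"tx": 0.0015, "ty": 0, "tz": 0.0001, "ax": 0, "ay": 0, "az": 0, "jaw": 0}
    - {"tx": 0.0015, "ty": 0, "tz": 0.0001, "ax": 0, "ay": 0, "az": 0, "jaw": 0}
    - {"tx": 0.0015, "ty": 0, "tz": 0.0001, "ax": 0, "ay": 0, "az": 0, "jaw": 0}

```text
time: 10.35
tool_pos: [0.491, -0.0288, 0.0088]
tool_rot: [-0.102, 0.663, 0.736, 0.093]
contact_force: [-0.1, -1.5, -0.0]
gripper_width: 0.999
```

```bash
python3 go.py 84 -3 27 16
```

```text
t 10.35 reader mm [-15.9  -4.2   8.8] shift tool mm [101.   -1.2   9.7] turn deg [ 0.08  0.16 -0.02]
F reader [-1.53, 0.24, -0.01] w 0.999 j [-0.35  0.05  2.04  0.27  1.19 -0.58]
```

>>> move_arm:
  rows:
    - {"tx": 0.0016, "ty": 0, "tz": 0.0003, "ax": 0, "ay": 0, "az": 0, "jaw": 0}
    - {"tx": 0.0016, "ty": 0, "tz": 0.0003, "ax": 0, "ay": 0, "az": 0, "jaw": 0}
    - {"tx": 0.0016, "ty": 0, "tz": 0.0003, "ax": 0, "ay": 0, "az": 0, "jaw": 0}
    - {"tx": 0.0016, "ty": 0, "tz": 0.0003, "ax": 0, "ay": 0, "az": 0, "jaw": 0}
    - {"tx": 0.0016, "ty": 0, "tz": 0.0003, "ax": 0, "ay": 0, "az": 0, "jaw": 0}
    - {"tx": 0.0016, "ty": 0, "tz": 0.0003, "ax": 0, "ay": 0, "az": 0, "jaw": 0}
    - {"tx": 0.0016, "ty": 0, "tz": 0.0003, "ax": 0, "ay": 0, "az": 0, "jaw": 0}
    - {"tx": 0.0016, "ty": 0, "tz": 0.0003, "ax": 0, "ay": 0, "az": 0, "jaw": 0}
    - {"tx": 0.0016, "ty": 0, "tz": 0.0003, "ax": 0, "ay": 0, "az": 0, "jaw": 0}
    - {"tx": 0.0016, "ty": 0, "tz": 0.0003, "ax": 0, "ay": 0, "az": 0, "jaw": 0}
    - {"tx": 0.0016, "ty": 0, "tz": 0.0003, "ax": 0, "ay": 0, "az": 0, "jaw": 0}
    - {"tx": 0.0016, "ty": 0, "tz": 0.0003, "ax": 0, "ay": 0, "az": 0, "jaw": 0}

```text
time: 11.55
tool_pos: [0.4886, -0.0077, 0.0106]
tool_rot: [-0.102, 0.663, 0.736, 0.093]
contact_force: [0.3, -1.5, -0.1]
gripper_width: 1.002
```

```bash
python3 go.py 84 -3 27 16;  python3 - <<'E'
from h import *
f=manip.grab_frame("wrist"); save(f,"wrist7.png")
E
```

```text
t 11.55 reader mm [ 5.4 -4.  10.6] shift tool mm [80.1 -1.1  5.7] turn deg [ 0.06  0.15 -0.03]
F reader [-1.56, -0.17, -0.14] w 1.002 j [-0.31  0.04  2.05  0.27  1.18 -0.54]
```

View pics/wrist7.png

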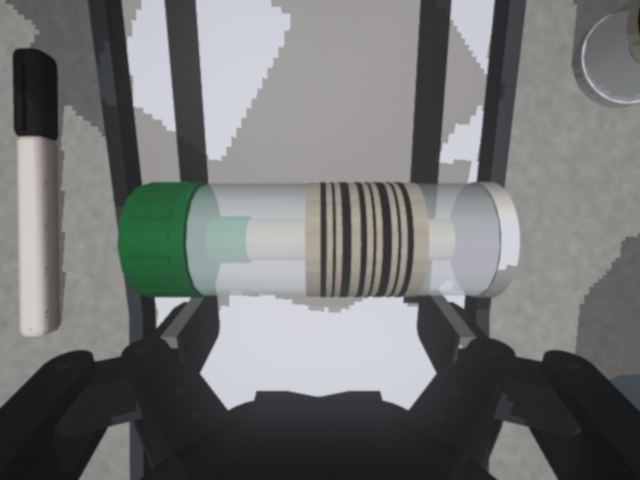

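Still square and in contact on the ramp (rear row 296). Continue.

>>> move_arm:
  rows:
    - {"tx": 0.0016, "ty": 0, "tz": 0.0001, "ax": 0, "ay": 0, "az": 0, "jaw": 0}
    - {"tx": 0.0016, "ty": 0, "tz": 0.0001, "ax": 0, "ay": 0, "az": 0, "jaw": 0}
    - {"tx": 0.0016, "ty": 0, "tz": 0.0001, "ax": 0, "ay": 0, "az": 0, "jaw": 0}
    - {"tx": 0.0016, "ty": 0, "tz": 0.0001, "ax": 0, "ay": 0, "az": 0, "jaw": 0}
    - {"tx": 0.0016, "ty": 0, "tz": 0.0001, "ax": 0, "ay": 0, "az": 0, "jaw": 0}
    - {"tx": 0.0016, "ty": 0, "tz": 0.0001, "ax": 0, "ay": 0, "az": 0, "jaw": 0}
    - {"tx": 0.0016, "ty": 0, "tz": 0.0001, "ax": 0, "ay": 0, "az": 0, "jaw": 0}
    - {"tx": 0.0016, "ty": 0, "tz": 0.0001, "ax": 0, "ay": 0, "az": 0, "jaw": 0}
    - {"tx": 0.0016, "ty": 0, "tz": 0.0001, "ax": 0, "ay": 0, "az": 0, "jaw": 0}
    - {"tx": 0.0016, "ty": 0, "tz": 0.0001, "ax": 0, "ay": 0, "az": 0, "jaw": 0}
    - {"tx": 0.0016, "ty": 0, "tz": 0.0001, "ax": 0, "ay": 0, "az": 0, "jaw": 0}
    - {"tx": 0.0016, "ty": 0, "tz": 0.0001, "ax": 0, "ay": 0, "az": 0, "jaw": 0}

```text
time: 12.8
tool_pos: [0.4864, 0.0128, 0.0151]
tool_rot: [-0.102, 0.663, 0.736, 0.093]
contact_force: [-0.2, -1.6, 0.8]
gripper_width: 0.998
```

```bash
python3 go.py 84 -3 27 16
```

```text
t 12.8 reader mm [26.1 -3.9 15.1] shift tool mm [59.  -1.   4.3] turn deg [ 0.05  0.14 -0.02]
F reader [-1.6, 0.37, 0.81] w 0.998 j [-0.28  0.01  2.06  0.28  1.18 -0.5 ]
```

>>> move_arm:
  rows:
    - {"tx": 0.0016, "ty": 0, "tz": 0.0001, "ax": 0, "ay": 0, "az": 0, "jaw": 0}
    - {"tx": 0.0016, "ty": 0, "tz": 0.0001, "ax": 0, "ay": 0, "az": 0, "jaw": 0}
    - {"tx": 0.0016, "ty": 0, "tz": 0.0001, "ax": 0, "ay": 0, "az": 0, "jaw": 0}
    - {"tx": 0.0016, "ty": 0, "tz": 0.0001, "ax": 0, "ay": 0, "az": 0, "jaw": 0}
    - {"tx": 0.0016, "ty": 0, "tz": 0.0001, "ax": 0, "ay": 0, "az": 0, "jaw": 0}
    - {"tx": 0.0016, "ty": 0, "tz": 0.0001, "ax": 0, "ay": 0, "az": 0, "jaw": 0}
    - {"tx": 0.0016, "ty": 0, "tz": 0.0001, "ax": 0, "ay": 0, "az": 0, "jaw": 0}
    - {"tx": 0.0016, "ty": 0, "tz": 0.0001, "ax": 0, "ay": 0, "az": 0, "jaw": 0}
    - {"tx": 0.0016, "ty": 0, "tz": 0.0001, "ax": 0, "ay": 0, "az": 0, "jaw": 0}
    - {"tx": 0.0016, "ty": 0, "tz": 0.0001, "ax": 0, "ay": 0, "az": 0, "jaw": 0}
    - {"tx": 0.0016, "ty": 0, "tz": 0.0001, "ax": 0, "ay": 0, "az": 0, "jaw": 0}
    - {"tx": 0.0016, "ty": 0, "tz": 0.0001, "ax": 0, "ay": 0, "az": 0, "jaw": 0}

```text
time: 14.0
tool_pos: [0.4842, 0.0332, 0.0195]
tool_rot: [-0.102, 0.663, 0.736, 0.093]
contact_force: [1.0, -1.8, 0.3]
gripper_width: 1.001
```

```bash
python3 go.py 84 -3 27 16;  python3 - <<'E'
from h import *
f=manip.grab_frame("wrist"); save(f,"wrist8.png")
E
```

```text
t 14.0 reader mm [46.6 -3.9 19.5] shift tool mm [38.  -0.9  3. ] turn deg [ 0.04  0.13 -0.02]
F reader [-1.94, -0.77, 0.32] w 1.001 j [-0.24 -0.    2.07  0.28  1.18 -0.46]
```

View pics/wrist8.png

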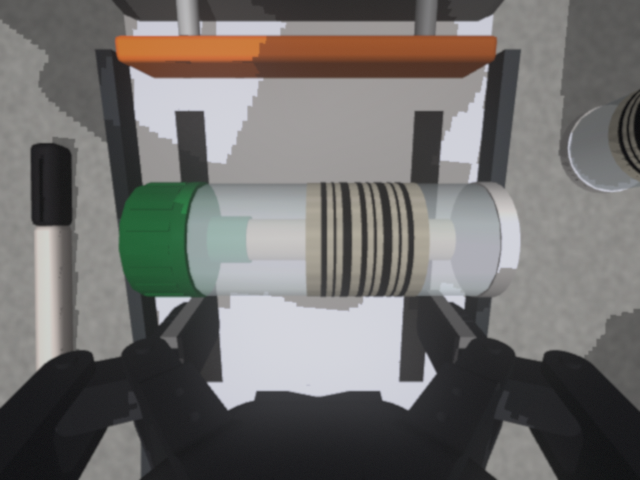

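The bar (rows 37–77) is parallel to the canister, about 37 mm ahead. Continue.

>>> move_arm:
  rows:
    - {"tx": 0.0016, "ty": 0, "tz": 0.0001, "ax": 0, "ay": 0, "az": 0, "jaw": 0}
    - {"tx": 0.0016, "ty": 0, "tz": 0.0001, "ax": 0, "ay": 0, "az": 0, "jaw": 0}
    - {"tx": 0.0016, "ty": 0, "tz": 0.0001, "ax": 0, "ay": 0, "az": 0, "jaw": 0}
    - {"tx": 0.0016, "ty": 0, "tz": 0.0001, "ax": 0, "ay": 0, "az": 0, "jaw": 0}
    - {"tx": 0.0016, "ty": 0, "tz": 0.0001, "ax": 0, "ay": 0, "az": 0, "jaw": 0}
    - {"tx": 0.0016, "ty": 0, "tz": 0.0001, "ax": 0, "ay": 0, "az": 0, "jaw": 0}
    - {"tx": 0.0016, "ty": 0, "tz": 0.0001, "ax": 0, "ay": 0, "az": 0, "jaw": 0}
    - {"tx": 0.0016, "ty": 0, "tz": 0.0001, "ax": 0, "ay": 0, "az": 0, "jaw": 0}
    - {"tx": 0.0016, "ty": 0, "tz": 0.0001, "ax": 0, "ay": 0, "az": 0, "jaw": 0}
    - {"tx": 0.0016, "ty": 0, "tz": 0.0001, "ax": 0, "ay": 0, "az": 0, "jaw": 0}
    - {"tx": 0.0016, "ty": 0, "tz": 0.0001, "ax": 0, "ay": 0, "az": 0, "jaw": 0}
    - {"tx": 0.0016, "ty": 0, "tz": 0.0001, "ax": 0, "ay": 0, "az": 0, "jaw": 0}

```text
time: 15.25
tool_pos: [0.4819, 0.0537, 0.0239]
tool_rot: [-0.103, 0.663, 0.736, 0.093]
contact_force: [1.0, -2.0, 0.9]
gripper_width: 1.001
```

```bash
python3 go.py 84 -3 28 16
```

```text
t 15.25 reader mm [67.2 -3.8 23.9] shift tool mm [17.3 -0.8  0.7] turn deg [ 0.03  0.12 -0.02]
F reader [-2.07, -0.75, 0.9] w 1.001 j [-0.2  -0.02  2.08  0.29  1.18 -0.42]
```

>>> move_arm:
  rows:
    - {"tx": 0.0015, "ty": 0, "tz": 0.0001, "ax": 0, "ay": 0, "az": 0, "jaw": 0}
    - {"tx": 0.0015, "ty": 0, "tz": 0.0001, "ax": 0, "ay": 0, "az": 0, "jaw": 0}
    - {"tx": 0.0015, "ty": 0, "tz": 0.0001, "ax": 0, "ay": 0, "az": 0, "jaw": 0}
    - {"tx": 0.0015, "ty": 0, "tz": 0.0001, "ax": 0, "ay": 0, "az": 0, "jaw": 0}
    - {"tx": 0.0015, "ty": 0, "tz": 0.0001, "ax": 0, "ay": 0, "az": 0, "jaw": 0}
    - {"tx": 0.0015, "ty": 0, "tz": 0.0001, "ax": 0, "ay": 0, "az": 0, "jaw": 0}
    - {"tx": 0.0015, "ty": 0, "tz": 0.0001, "ax": 0, "ay": 0, "az": 0, "jaw": 0}
    - {"tx": 0.0015, "ty": 0, "tz": 0.0001, "ax": 0, "ay": 0, "az": 0, "jaw": 0}
    - {"tx": 0.0015, "ty": 0, "tz": 0.0001, "ax": 0, "ay": 0, "az": 0, "jaw": 0}

```text
time: 16.15
tool_pos: [0.4803, 0.0681, 0.027]
tool_rot: [-0.103, 0.663, 0.736, 0.093]
contact_force: [0.6, -1.2, -0.3]
gripper_width: 0.997
```

```bash
python3 go.py 92 -3 29 16;  python3 - <<'E'
from h import *
f=manip.grab_frame("wrist"); save(f,"wrist9.png")
E
```

```text
t 16.15 reader mm [81.7 -3.7 27. ] shift tool mm [10.5 -0.7  0.9] turn deg [ 0.02  0.12 -0.02]
F reader [-1.25, -0.44, -0.25] w 0.997 j [-0.17 -0.03  2.08  0.29  1.18 -0.4 ]
```

View pics/wrist9.png

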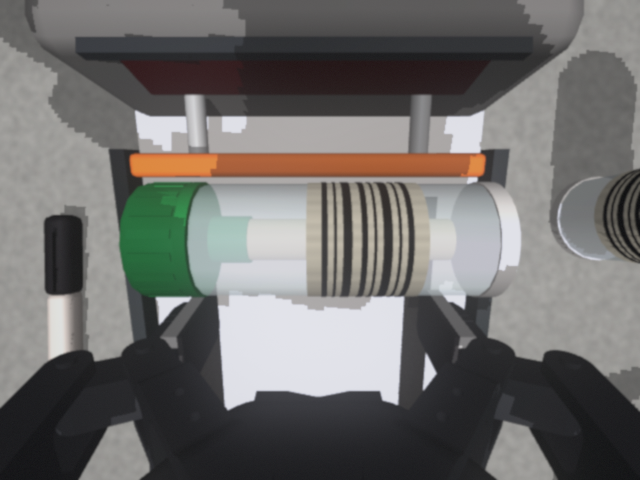

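A few mm short of the bar, and parallel. I press gently now, watching the force.

>>> move_arm:
  rows:
    - {"tx": 0.0015, "ty": 0, "tz": 0.0001, "ax": 0, "ay": 0, "az": 0, "jaw": 0}
    - {"tx": 0.0015, "ty": 0, "tz": 0.0001, "ax": 0, "ay": 0, "az": 0, "jaw": 0}
    - {"tx": 0.0015, "ty": 0, "tz": 0.0001, "ax": 0, "ay": 0, "az": 0, "jaw": 0}
    - {"tx": 0.0015, "ty": 0, "tz": 0.0001, "ax": 0, "ay": 0, "az": 0, "jaw": 0}

```text
time: 16.6
tool_pos: [0.4798, 0.073, 0.028]
tool_rot: [-0.101, 0.663, 0.736, 0.091]
contact_force: [1.0, -4.7, -0.7]
gripper_width: 1.001
```

```bash
python3 go.py 92 -3 29 16
```

```text
t 16.6 reader mm [86.6 -3.7 28. ] shift tool mm [ 5.4 -0.7  0.5] turn deg [0.02 0.33 0.02]
F reader [-4.8, -0.47, -0.72] w 1.001 j [-0.16 -0.03  2.09  0.29  1.18 -0.38]
```

>>> move_arm:
  rows:
    - {"tx": 0.0015, "ty": 0, "tz": 0.0001, "ax": 0, "ay": 0.1, "az": 0, "jaw": 0}
    - {"tx": 0.0015, "ty": 0, "tz": 0.0001, "ax": 0, "ay": 0.1, "az": 0, "jaw": 0}
    - {"tx": 0.0015, "ty": 0, "tz": 0.0001, "ax": 0, "ay": 0.1, "az": 0, "jaw": 0}
    - {"tx": 0.0015, "ty": 0, "tz": 0.0001, "ax": 0, "ay": 0, "az": 0, "jaw": 0}

```text
time: 17.0
tool_pos: [0.4795, 0.0765, 0.0288]
tool_rot: [-0.101, 0.663, 0.736, 0.091]
contact_force: [0.2, -6.9, 0.6]
gripper_width: 0.999
```

```bash
python3 go.py 92 -3 29 16;  python3 - <<'E'
from h import *
f=manip.grab_frame("wrist"); save(f,"wrist10.png")
E
python3 go.py 92 -3 29 16
```

```text
t 17.0 reader mm [90.1 -3.7 28.8] shift tool mm [ 1.9 -0.7  0.3] turn deg [0.04 0.4  0.03]
F reader [-6.91, 0.5, 0.58] w 0.999 j [-0.15 -0.04  2.09  0.29  1.18 -0.38]
t 17.05 reader mm [90.2 -3.7 28.8] shift tool mm [ 1.8 -0.7  0.3] turn deg [0.04 0.4  0.04]
F reader [-7.47, -0.34, -0.12] w 1.001 j [-0.15 -0.04  2.09  0.29  1.18 -0.38]
```

View pics/wrist10.png

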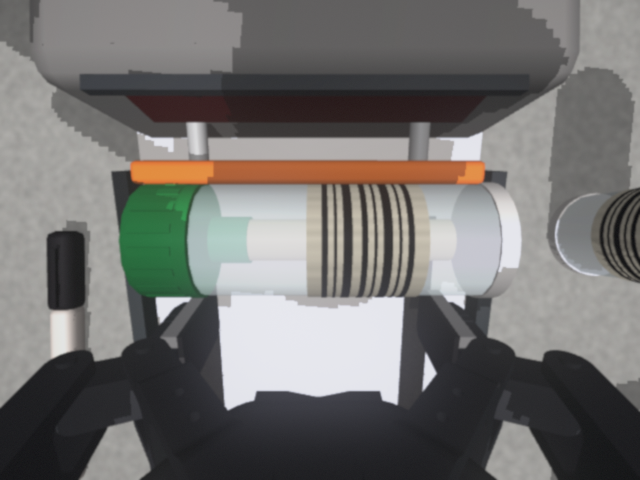

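The canister is square against the bar (rows 161–183), partly pressed at about 7 N. I go on toward full travel.

>>> move_arm:
  rows:
    - {"tx": 0.0016, "ty": 0, "tz": 0.0001, "ax": 0, "ay": 0.1, "az": 0, "jaw": 0}
    - {"tx": 0.0016, "ty": 0, "tz": 0.0001, "ax": 0, "ay": 0.1, "az": 0, "jaw": 0}
    - {"tx": 0.0016, "ty": 0, "tz": 0.0001, "ax": 0, "ay": 0.1, "az": 0, "jaw": 0}

```text
time: 17.35
tool_pos: [0.4793, 0.0785, 0.0293]
tool_rot: [-0.1, 0.663, 0.737, 0.091]
contact_force: [-0.0, -8.0, -0.8]
gripper_width: 0.996
```

```bash
python3 go.py 94 -3 29 16;  python3 - <<'E'
from h import *
f=manip.grab_frame("wrist"); save(f,"wrist11.png")
E
python3 go.py 94 -3 29 16
```

```text
t 17.35 reader mm [92.1 -3.8 29.3] shift tool mm [ 1.8 -0.8  0.8] turn deg [0.06 0.51 0.05]
F reader [-7.97, 0.84, -0.81] w 0.996 j [-0.14 -0.04  2.09  0.28  1.17 -0.37]
t 17.4 reader mm [92.2 -3.7 29.3] shift tool mm [ 1.7 -0.7  0.7] turn deg [0.05 0.5  0.06]
F reader [-7.27, -0.26, -1.26] w 0.997 j [-0.14 -0.04  2.09  0.28  1.17 -0.37]
```

View pics/wrist11.png

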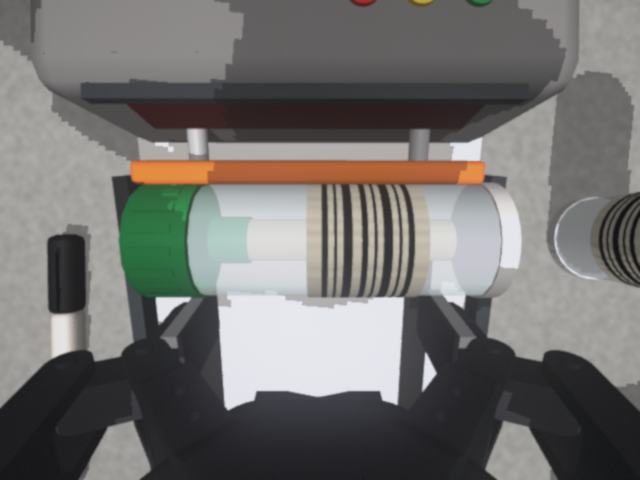

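>>> move_arm:
  rows:
    - {"tx": 0.002, "ty": 0, "tz": 0.0001, "ax": 0, "ay": 0.1, "az": 0, "jaw": 0}
    - {"tx": 0.002, "ty": 0, "tz": 0.0001, "ax": 0, "ay": 0.1, "az": 0, "jaw": 0}
    - {"tx": 0.002, "ty": 0, "tz": 0.0001, "ax": 0, "ay": 0.1, "az": 0, "jaw": 0}

```text
time: 17.7
tool_pos: [0.4792, 0.0801, 0.0296]
tool_rot: [-0.098, 0.663, 0.737, 0.089]
contact_force: [1.3, -13.1, -2.3]
gripper_width: 1.0
```

```bash
python3 go.py 94 -3 29 16
```

```text
t 17.7 reader mm [93.7 -3.8 29.6] shift tool mm [ 0.1 -0.8  0.7] turn deg [0.08 0.83 0.09]
F reader [-13.21, 0.07, -2.29] w 1.0 j [-0.14 -0.04  2.09  0.28  1.17 -0.36]
```

Force jumped to 13 N, which is the hard stop. I hold this target (no further rows) and verify in images.

```bash
python3 - <<'E'
from h import *
import pickle,time
F=pickle.load(open("F0.pkl","rb"))
for i in range(6): f=manip.grab_frame("wrist")
s=manip.grab_frame("scene"); t=manip.grab_frame("top")
save(f,"wrist12.png");save(s,"scene12.png");save(t,"top12.png")
A,B=[cv2.cvtColor(x["color"][270:400,420:560],cv2.COLOR_RGB2BGR) for x in(F["scene"],s)]
cv2.imwrite("pics/cmp.png",cv2.resize(np.hstack([A,B]),None,fx=2.8,fy=2.8,interpolation=cv2.INTER_CUBIC))
# bar top far edge in scene before/after: orange mask centroid, expected px of 10 mm travel
for x in(F["scene"],s):
    h=cv2.cvtColor(x["color"],cv2.COLOR_RGB2HSV);m=cv2.inRange(h,(6,150,60),(20,255,255));m[:, :440]=0;m[:270]=0;m[390:]=0
    r=[]
    for u in(475,485,495,505):
        y=np.nonzero(m[:,u])[0]; r.append(int(y.min()) if len(y) else None)
    print("bar top edge rows",r)
c12,s12=np.cos(np.radians(12)),np.sin(np.radians(12))
for q in(0,.005,.01):
    xs=[]
    for y in(.06,-.06):
        a=.148+q;h=.034; xs.append(proj(s,wd(a*c12-h*s12,y,.008+a*s12+h*c12)))
    xs=np.array(xs); print(q,[np.interp(u,xs[::-1,0],xs[::-1,1]).round(1) for u in(475,485,495,505)])
E
python3 go.py 94 -3 29 16
```

```text
bar top edge rows [339, 330, 321, 312]
bar top edge rows [350, 340, 332, 323]
0 [np.float64(345.9), np.float64(337.0), np.float64(328.2), np.float64(319.3)]
0.005 [np.float64(351.5), np.float64(342.6), np.float64(333.6), np.float64(324.7)]
0.01 [np.float64(357.2), np.float64(348.2), np.float64(339.2), np.float64(330.2)]
t 18.1 reader mm [93.7 -3.7 29.6] shift tool mm [ 0.2 -0.7  0.6] turn deg [0.07 0.81 0.07]
F reader [-11.62, -0.55, -2.0] w 1.002 j [-0.14 -0.04  2.09  0.28  1.17 -0.36]
```

View pics/cmp.png

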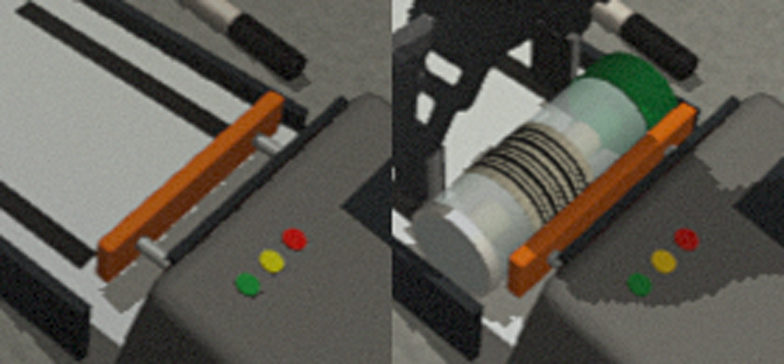

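View pics/scene12.png

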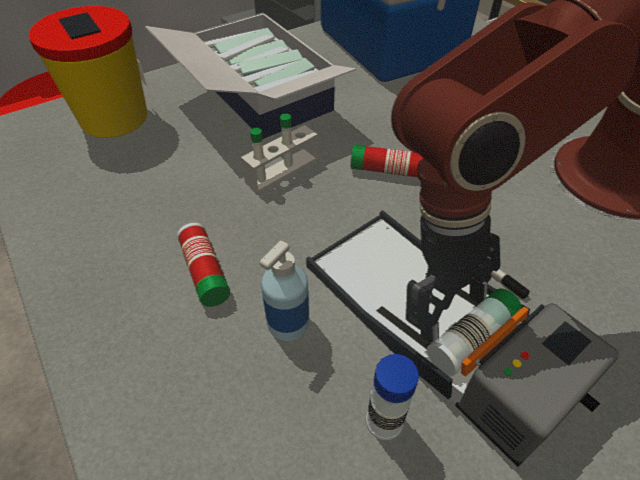

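View pics/wrist12.png

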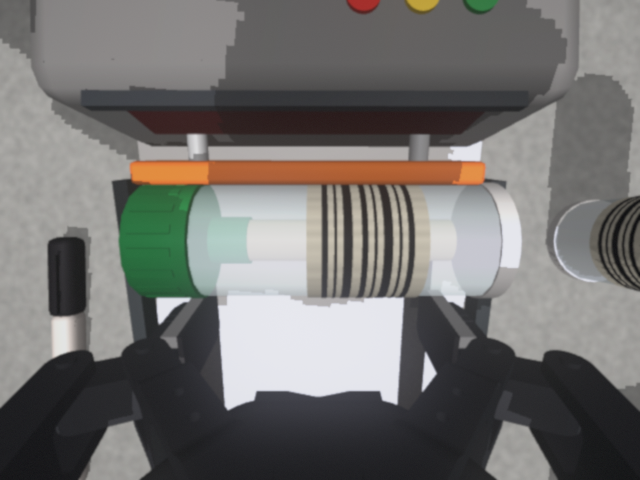

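The bar's edge moved 11 rows in the scene view, where a full 10 mm travel predicts about 11.1. So the bar is fully in. The canister lies square against it, 11.6 N holding steady, and the bystanders are in place. Handing in.

```bash
python3 -c "
from plant import manip
print(manip.job_done())"
```

```text
the job is handed in; nothing more can be done
None
```

I pushed the green-capped canister with both open fingertips, about 15 mm/s, across the landing and up the ramp. It is now held square against the orange trigger bar with the bar at its stop. The job was handed in at about 18 s with the fingers still pressing.

- **Bar travel:** in the scene camera the bar's edge moved 10–11 pixel rows, and a full 10 mm travel predicts about 11. The push force rose from about 7 N to 13 N at the hard stop and then held at about 12 N.
- **Contact:** the canister was parallel to the bar and touching both fingertips in the pictures taken along the push, with no sign of it running loose or rolling back.
- **Other things:** the bystanders in view looked unmoved; the arm partly hid the marker in the last picture.
- **Disagreements:** one early wrist-camera measurement put the reader 3–5 mm further uphill than the top camera did. A closer look agreed with the top view to about 1 mm along the ramp. The absolute bar position predicted in the scene image was also off by about 7 rows, so I judged the travel by the change and not the absolute value.

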